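# Centre the wobbly squash on its display stand

## Task

The small squash stands off-centre and unsteady on the little round iron stand. Nudge it with light taps of the fingertips, without gripping, lifting or tipping it, until it sits still over the middle of the stand's top. Leave the stand and everything else where it is, and finish with the hand clear.

Things in the scene. Friction and masses are not known exactly. Their poses are not given: they have to be found in the camera images.
- squash: Loose pale green ribbed squash on the stand (not the larger one on the wooden board), 92 mm across, 76 mm high with stalk; widest (radius 44 to 47 mm) 20 to 38 mm above its underside, narrowing to an uneven foot of about 24 mm radius on which it rocks a few degrees. 0.3 to 0.6 kg, friction on the iron 0.5 to 0.75. Origin: middle of its underside; z up through the stalk; yaw is free.
- stand: Dark grey cast-iron footed stand, loose, 1.3 kg: round flat top 116 mm across (rim 12 mm thick, top face 52 mm above the worktop), narrow waist, foot 100 mm across. Origin: centre of its underside, straight below the centre of the top; z up. At the start the squash's middle is 20 to 32 mm from the top's centre, in any direction.
- salt: Bystander: glass salt shaker, 44 mm across, 90 mm high, standing on the worktop behind the stand. Origin: middle of its underside.
- bowl: Bystander: cream pinch bowl, 85 mm across, 38 mm high, on the worktop in front of the wooden board. Origin: middle of its underside.
- garlic: Bystander: garlic bulb, 60 mm across and 59 mm high, on the wooden chopping board (22 mm high) to the left. Origin: middle of its underside.

How it is judged:
On the way:
1. the fingers push against the squash (contact force between the fingers and squash above 0.3 N).
At the end, for the whole second after the job is handed in: The squash rests upright (within 0.2 rad) and still on the stand's top, its middle within 8 mm of the stand's centre; the stand is upright and within 15 mm, and every bystander within 20 mm, of where it was (horizontal distance between squash and stand below 0.008 m and z of squash in the frame of stand between 0.047 and 0.06 m and angle between squash's own z axis and vertical below 0.2 rad and linear speed of squash below 0.02 m/s and angle between stand's own z axis and vertical below 0.03 rad and distance of stand from where it was at the start of the episode below 0.015 m and distance of each of salt, bowl, garlic from where it was at the start of the episode below 0.02 m); the robot touches nothing.
It fails at once if the squash is lifted off the stand (z of squash in the frame of stand above 0.07 m).
It fails at once if the squash is tipped over (more than 0.4 rad) or knocked off the stand (angle between squash's own z axis and vertical above 0.4 rad or z of squash in the frame of stand below 0.035 m).
It fails at once if the squash is gripped or struck hard (more than 15 N) (contact force between the fingers and squash above 15 N).
It fails at once if the stand is shifted by more than 15 mm (distance of stand from where it was at the start of the episode above 0.015 m).
It fails at once if a bystander is disturbed (moved more than 20 mm) (distance of any of salt, bowl, garlic from where it was at the start of the episode above 0.02 m).
It also fails if it takes over 64 s, if anything falls off the work surface, if the arm or the gripper's body presses on something with over 40 N, if the wrist force passes 120 N, or if a joint passes its speed limit or range.

## Robot

A 6-joint arm with a two-finger parallel gripper is mounted at the origin on a cart in front of the work surface, level with it; the furniture and walls round the work are solid. World frame = base frame: x ahead of the robot, y to its left, z up, the work surface at z = 0. Lengths are in m, angles in rad, forces in N, time in s.
With the tool pointing down it reaches from about 0.3 to 0.875 m from the base axis. Payload 6.4 kg.
Tool frame: the origin (TCP) lies on the centre line of the jaws, within the pads' length; the fingertips stand r.tips_ahead ahead of it and the grasp point (between the pads) lies 11 mm behind it (r.tips_ahead is the distance from the TCP to the fingertips, in m); z points along the fingers, y is the line along which they close (so a half turn about z gives the same grasp; the last joint's range is limited). The gripper opens to 85 mm and grips with 20 to 120 N. Pads are 22 mm wide; open, the fingers measure 114 mm over their backs; the gripper's body (76 mm by 85 mm) begins 54 mm behind the grasp point. The pads swing forward as they close: fully open they stand 13 mm farther back than shut.
Start: joints at [-1.509, 0.181, 1.607, -0, 1.354, -0.206], TCP at [0.152, -0.555, 0.239] pointing down, gripper open.
Joint ranges: [-2.99, 2.99], [-0.89, 2.07], [0.3, 2.58], [-1.14, 4.28], [0, 2.63], [-3.12, 3.12]. Speed limits (rad/s): [2.57, 2.57, 3.01, 3.14, 3.14, 3.14].

## Interface

Orientations are given as a unit quaternion [w, x, y, z].
In Python, from plant import r gives the robot as it stands. The module is installed in compiled form; this text tells all that it offers.
- The arm moves only by the shell command python3 -m crank 'ROWS' [FORCE]. ROWS is JSON, a list of rows, each a list of 3 entries, a list of its own where there are three numbers: the closure, from 0 (fully open) to 1 (shut), then the shift along the tool's x, y, z in cm, then the turn, a rotation vector about the tool's x, y, z in rad. In form: [[hand, [x, y, z], [wx, wy, wz]], ...]. A call has 1 to 5 rows; each row is the pose to reach, as a shift and turn from the pose commanded when the call began, along the tool's axes at that moment; what a row does not reach only later rows make up. A row lasts 1/8 s, in which the tool goes at most 62.5 mm and 10.7 degrees, less where a joint would pass 70% of its speed; a pose out of reach is approached as far as the arm can. A call with a gripper value outside its range is refused whole. The fingers move at their own pace and stop on an object; FORCE is the grip in N (left out, the last holds). Time passes only in rows, so rows that repeat a pose let the fingers close. It gives the time, the measured TCP pose, the force, the opening and the grip force at its end, in the units of the state.
- r.sense(): the state, without advancing time (a new reading comes with each control period).
- r.snapshot(name): name is "scene" or "side" or "wrist"; returns (picture, depth): 384x512x3 uint8, red, green, blue; 384x512 float32, m along the optical axis (not along the pixel's ray), 0 where there is no reading.
- r.calibration(name): a dict with "K" (3x3 intrinsics, pixels), "camera_from_world" (4x4, takes a point from world to camera coordinates). Camera axes: x right, y down, z forward; pixel columns grow to the right and rows downward; lengths in m; the calibration is good to about 2 mm. A picture is of the moment at which its call begins: read the wrist's pose just before it. calibration takes no time and is no camera call; for the wrist camera it gives the pose at the moment of the call.
- r.finish_job(): hands the job in; it is judged then, once.
The state is a dict: "time": time; "joint_pos": joint angles; "qd": joint speeds; "joint_torque": joint torques, N m; "tool_pos": TCP position; "eef_rot": TCP orientation; "force": force on the tool from outside, world axes, zero at the start; "ft_torque": the same for the moment, N m; "opening": finger opening in m; "finger_force": force on a finger pad.
Only numpy, scipy, OpenCV 4.12 (cv2) and the standard library are available. Lean on these libraries where they do the work, as an engineer would, in place of code of your own. Each camera call takes 0.05 s, during which the arm holds its last target. There are 200 camera calls.

## Working session

There is one attempt and no reset: what is moved stays moved. The work goes in short steps, Python scripts to look and compute and a shell command to move; the robot and the scene stay as the last step left them, time stands still between calls to the robot, and variables do not carry over. Pictures are saved under pics/ and viewed, at most 10 in all, crops included, and the job is handed in when it is done.

```bash
mkdir -p pics
cat > h.py <<'E'
from plant import r
import numpy as np, cv2
def snap(n):
    c=r.calibration(n); p,d=r.snapshot(n); return p,d,c
def cloud(d,c):
    K=np.array(c["K"]);T=np.linalg.inv(np.array(c["camera_from_world"]))
    v,u=np.mgrid[:384,:512]
    P=np.stack([(u-K[0,2])/K[0,0]*d,(v-K[1,2])/K[1,1]*d,d],-1)
    W=P@T[:3,:3].T+T[:3,3]; W[d<=0]=np.nan; return W
E
python3 - <<'E'
from h import *
s=r.sense();print(s,r.tips_ahead)
a=snap("scene");b=snap("side")
cv2.imwrite("pics/a.png",np.hstack([a[0],b[0]])[:,:,::-1][:, :])
im=cv2.resize(np.hstack([a[0],b[0]]),(800,300));cv2.imwrite("pics/a1.png",im[:,:,::-1])
for n,x in(("scene",a),("side",b)): np.savez("pics/"+n,p=x[0],d=x[1],W=cloud(x[1],x[2])); print(n,np.linalg.inv(np.array(x[2]["camera_from_world"]))[:3])
E
```

```text
{'time': 0.0, 'joint_pos': array([-1.50925999e+00,  1.81541379e-01,  1.60797873e+00, -1.44745013e-05,
        1.35379139e+00, -2.06284973e-01]), 'qd': array([ 0.0004452 ,  0.00074552,  0.00062667, -0.00038677,  0.00026371,
       -0.00134656]), 'joint_torque': array([-3.28757123e-04, -4.44872940e+01, -3.51339376e+01, -3.40917186e-04,
        9.09320806e-03,  9.37239832e-06]), 'tool_pos': array([ 0.1521509 , -0.55396241,  0.23839809]), 'eef_rot': array([-8.57684289e-04,  9.91046783e-01,  1.33512301e-01,  5.50982062e-05]), 'force': array([ 0.34411892, -0.12614026, -0.11456232]), 'ft_torque': array([-0.01229029,  0.05084267,  0.07074577]), 'finger_force': 0.0, 'opening': 0.08540585550170829} 0.008
scene [[-0.6100156  -0.46858539  0.63899038  0.02482409]
 [-0.79217453  0.37941811 -0.47801821  0.63248712]
 [-0.01845218 -0.79779047 -0.60265237  0.57534845]]
side [[-0.99541856 -0.05557456  0.07780331  0.51996618]
 [-0.09535999  0.63623215 -0.76558156  0.88099792]
 [-0.00695411 -0.76949342 -0.63861688  0.59417213]]
```

View pics/a1.png

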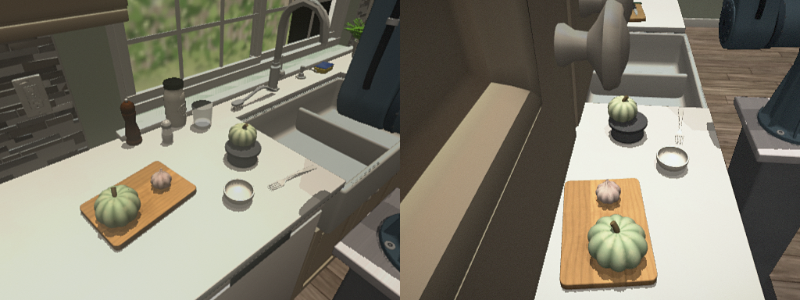

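The left view (scene) shows the stand near full-resolution pixel (311,195) with the squash at (311,172). In the side view the squash is at about (284,140) and the stand at (291,160).

```bash
cat >> h.py <<'E'
from scipy.optimize import least_squares
def circ(xy,R):
    f=lambda q:np.hypot(xy[:,0]-q[0],xy[:,1]-q[1])-R
    return least_squares(f,np.nanmean(xy,0),loss="soft_l1",f_scale=.002)
def measure(p,d,W,c0,rad=.12):
    hsv=cv2.cvtColor(p,cv2.COLOR_RGB2HSV).astype(int)
    near=np.hypot(W[...,0]-c0[0],W[...,1]-c0[1])<rad
    z=W[...,2]
    g=near&(hsv[...,1]>50)&(hsv[...,0]>18)&(hsv[...,0]<60)&(z>.05)&(z<.15)
    dk=near&~g&(hsv[...,2]<110)&(hsv[...,1]<60)&(z>.03)&(z<.065)
    return g,dk
E
python3 - <<'E'
from h import *
for n,uv in (("scene",(311,172)),("side",(284,140))):
    q=np.load(f"pics/{n}.npz");W=q["W"];c0=W[uv[1],uv[0]];print(n,c0)
    g,dk=measure(q["p"],q["d"],W,c0)
    G=W[g];D=W[dk]
    print(g.sum(),dk.sum(),"z hi",np.percentile(G[:,2],[1,50,99]))
    print(" dark z hist",np.histogram(D[:,2],bins=np.arange(.03,.068,.004)))
    b=G[(G[:,2]>.07)&(G[:,2]<.092)];s=circ(b[:,:2],.0455);print(" squash",s.x,np.std(s.fun),len(b))
    rim=D[(D[:,2]>.042)&(D[:,2]<.050)];s=circ(rim[:,:2],.058);print(" rim",s.x,np.std(s.fun),len(rim))
    t=D[(D[:,2]>.050)];print(" top",t.min(0),t.max(0),len(t))
    im=q["p"].copy();im[g]=(255,0,0);im[dk]=(0,0,255)
    v,u=uv[1],uv[0];pair=np.hstack([q["p"][v-60:v+70,u-65:u+65],im[v-60:v+70,u-65:u+65]])
    cv2.imwrite(f"pics/m_{n}.png",cv2.resize(pair,None,fx=3,fy=3)[:,:,::-1])
a=cv2.imread("pics/m_scene.png");b=cv2.imread("pics/m_side.png")
cv2.imwrite("pics/m.png",cv2.resize(np.vstack([a,b]),(600,600)))
E
```

```text
scene [0.51644968 0.10690188 0.10318524]
728 798 z hi [0.07188916 0.10071708 0.12257291]
 dark z hist (array([  0,   0,   9,  47,  79, 631,  10,   8,  14]), array([0.03 , 0.034, 0.038, 0.042, 0.046, 0.05 , 0.054, 0.058, 0.062,
       0.066]))
 squash [0.54443541 0.08290053] 0.0020308654762421254 185
 rim [0.45951394 0.17325375] 0.017813957343889384 126
 top [0.46551827 0.04353314 0.05001831] [0.57602936 0.15531101 0.06467699] 663
side [0.5399935  0.11977705 0.10004271]
733 861 z hi [0.06548853 0.09587982 0.12057432]
 dark z hist (array([  0,   0,  17,  69, 254, 499,   3,  11,   8]), array([0.03 , 0.034, 0.038, 0.042, 0.046, 0.05 , 0.054, 0.058, 0.062,
       0.066]))
 squash [0.54069706 0.08260099] 0.002577872476872036 246
 rim [0.52477049 0.09435328] 0.012796938287837721 323
 top [0.46828636 0.0566016  0.05000006] [0.57778053 0.15759441 0.06474415] 521
```

View pics/m.png

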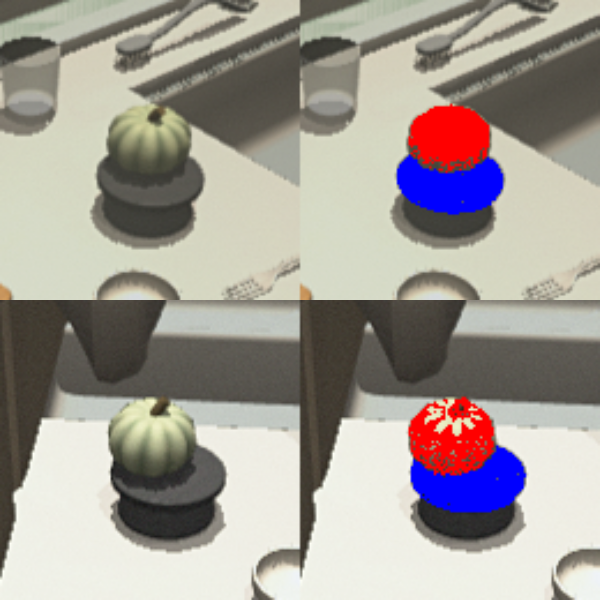

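The squash mask (red) and stand-top mask (blue) look right. The stand centre is near (0.522, 0.100) and the squash near (0.542, 0.083), so the push has to come from the far right side. Next I check for obstacles there.

Run:
```python
from h import *
H=np.zeros((26,26));
for n in("scene","side"):
    W=np.load(f"pics/{n}.npz")["W"].reshape(-1,3);W=W[~np.isnan(W[:,0])]
    x=((W[:,0]-.36)/.02).astype(int);y=((W[:,1]+.22)/.02).astype(int)
    k=(W[:,0]>.36)&(W[:,0]<.88)&(W[:,1]>-.22)&(W[:,1]<.30)
    np.maximum.at(H,(x[k],y[k]),W[k,2]*1000)
print("cols y from -.22 step .02; rows x; max z mm")
for i in range(26): print("%.2f"%(.36+.02*i),' '.join("%3d"%v for v in H[i]))
P=[]
for n in("scene","side"):
    q=np.load(f"pics/{n}.npz");g,dk=measure(q["p"],q["d"],q["W"],(.53,.09));D=q["W"][dk];P.append(D[(D[:,2]>.048)&(D[:,2]<.056)])
    c,R=cv2.minEnclosingCircle(P[-1][:,:2].astype(np.float32));print(c,R)
print(cv2.minEnclosingCircle(np.vstack(P)[:,:2].astype(np.float32)))
```

```text
cols y from -.22 step .02; rows x; max z mm
0.36   0   0   0   0   0   0   0   1   2   2   4  12  13  16  14   6   4   6   1   1  37  37  38  37  37   1
0.38   0   0   0   0   0   0   0   2   2   1   1   1   1   1   2   2   3   7   1   0  37  24  13  11  37   2
0.40   0   0   0   0   0   0   0   1   1   2   1   1   1   1   2   1   1   2   2   0  37  20  12  15  38   2
0.42   0   0   0   0   0   0   0   1   3   2   2   1   1   2   2   2   1   2   2   0  37  38  37  38  38   1
0.44   0   0   0   0   0   0   0   1   1   1   3   1   2   1   2   1   1   1   1   2   0  37  37  35   2   2
0.46   0   0   0   0   0   0   0   1   1   1   1   2   2   2  54  53  54  52   0   1   1   2   1   1   2   1
0.48   0   0   0   0   0   0   0   1   2   2   2   2   2  53  87  93  54  53  53   1   1   2   1   2   2   1
0.50   0   0   0   0   0   0   0   1   2   1   1   2   1 101 108 109 106  90  53   2   1   1   1   1   2   1
0.52   0   0   0   0   0   0   0   2   1   2   2   0   0 109 122 126 109 104  55   1   1   2   1   1   2   1
0.54   0   0   0   0   0   0   0   2   1   2   2   0   0 108 110 111 110 10
[... 1265 characters left out ...]
   1   2   2   2   0  91  92   0  90  92   2   2   1   2   0   0   2   3   1
0.80   2   2   0   0   2   2   2   1   2   3   3   0   0  92  91  92 137 177 177 177   1   0   2   2   2   2
0.82   2   0   0   0   3   3   3   3   1   1   0   0   0   0   1   2 177 176 177 177 103   0   3   2   2   1
0.84  31  33  33  31  33  31  31  33  32   0   0   0   0  23  32  32 177 176 176 177 124  31  32  32  32  32
0.86  33  34  34  33  32  33  33  33  32   0   0   0   0  32  32   0 177 177 177 177  87  33  32  32  33  33
(0.520385205745697, 0.0991373062133789) 0.057174768298864365
(0.5218406319618225, 0.10007581114768982) 0.05762186646461487
((0.5215478539466858, 0.09958600997924805), 0.05803507938981056)
```

Run:
```python
from h import *
from scipy.spatial.transform import Rotation as R
s=r.sense();q=s["eef_rot"];Rt=R.from_quat([q[1],q[2],q[3],q[0]]).as_matrix()
C=np.linalg.inv(np.array(r.calibration("wrist")["camera_from_world"]))
print(Rt.round(3));print("cam in tool",(Rt.T@(C[:3,3]-s["tool_pos"])).round(3));print((Rt.T@C[:3,:3]).round(3));print(r.calibration("wrist")["K"])
print("shift cm to (.56,.07,.33)",Rt.T@(np.array([.56,.07,.33])-s["tool_pos"])*100)
```

```text
[[ 0.964  0.265 -0.   ]
 [ 0.265 -0.964  0.002]
 [ 0.    -0.002 -1.   ]]
cam in tool [ 0.077 -0.001 -0.135]
[[-0.    -0.955 -0.298]
 [ 1.     0.    -0.001]
 [ 0.001 -0.298  0.955]]
[[322.50815648   0.         248.53602532]
 [  0.         322.50815648 189.67540286]
 [  0.           0.           1.        ]]
shift cm to (.56,.07,.33) [ 55.84859303 -49.39762228  -9.05872121]
```

```bash
python3 -m crank '[[0.4,[4,-3.2,-2],[0,0,0]],[0.4,[8,-6.3,-3],[0,0,0]],[0.4,[12,-9.9,-4],[0,0,0]],[0.4,[16,-13.2,-5],[0,0,0]],[0.4,[20,-16.5,-6],[0,0,0]]]' 20
python3 -m crank '[[0.4,[4,-3.2,0],[0,0,0]],[0.4,[8,-6.3,0],[0,0,0]],[0.4,[12,-9.9,0],[0,0,0]],[0.4,[16,-13.2,0],[0,0,0]],[0.4,[20,-16.5,0],[0,0,0]]]'
python3 -m crank '[[0.4,[4,-3.2,0],[0,0,0]],[0.4,[8,-6.3,0],[0,0,0]],[0.4,[12,-9.9,0],[0,0,0]],[0.4,[17.2,-14.3,0],[0,0,0]],[0.4,[17.2,-14.3,0],[0,0,0]]]'
python3 -m crank '[[0.4,[0,0,0],[0,0,-0.17]],[0.4,[0,0,0],[0,0,-0.34]],[0.4,[0,0,0],[0,0,-0.51]],[0.4,[0,0,0],[0,0,-0.68]],[0.4,[0,0,0],[0,0,-0.85]]]'
python3 -m crank '[[0.4,[0,0,0],[0,0,-0.17]],[0.4,[0,0,0],[0,0,-0.34]],[0.4,[0,0,0],[0,0,-0.51]],[0.4,[0,0,0],[0,0,-0.68]],[0.4,[0,0,0],[0,0,-0.85]]]'
python3 -m crank '[[0.4,[0,0,0],[0,0,-0.17]],[0.4,[0,0,0],[0,0,-0.34]],[0.4,[0,0,0],[0,0,-0.47]],[0.4,[0,0,0],[0,0,-0.47]],[0.4,[0,0,0],[0,0,-0.47]]]'
```

```text
time: 0.72
tool_pos: [0.302, -0.3408, 0.2993]
eef_rot: [-0.0, 0.991, 0.133, -0.0]
force: [0.8, -0.2, -0.2]
opening: 0.0516
finger_force: 0.0
time: 1.35
tool_pos: [0.4512, -0.1288, 0.2991]
eef_rot: [0.0, 0.991, 0.134, -0.0]
force: [0.4, -1.0, 0.9]
opening: 0.0515
finger_force: 0.0
time: 1.98
tool_pos: [0.5794, 0.0564, 0.2982]
eef_rot: [-0.001, 0.991, 0.136, -0.001]
force: [-0.6, -0.4, -0.0]
opening: 0.0513
finger_force: 0.0
time: 2.6
tool_pos: [0.578, 0.0521, 0.2989]
eef_rot: [-0.0, 0.847, 0.532, -0.001]
force: [-0.1, -0.7, -0.6]
opening: 0.0513
finger_force: 0.0
time: 3.22
tool_pos: [0.5781, 0.0521, 0.2989]
eef_rot: [-0.0, 0.552, 0.834, -0.0]
force: [-0.7, -0.4, 0.1]
opening: 0.0511
finger_force: 0.0
time: 3.85
tool_pos: [0.5784, 0.0525, 0.2991]
eef_rot: [-0.0, 0.346, 0.938, -0.0]
force: [-0.0, 0.3, 1.0]
opening: 0.0514
finger_force: 0.0
```

```bash
cat >> h.py <<'E'
def look(tag):
    p,d,c=snap("wrist");W=cloud(d,c);np.savez("pics/"+tag,p=p,d=d,W=W)
    g,dk=measure(p,d,W,(.532,.092))
    G=W[g];D=W[dk];D=D[(D[:,2]>.046)&(D[:,2]<.058)]
    st=np.array([.5213,.0997])
    # hull of green points (widest outline) and of top points
    cg,Rg=cv2.minEnclosingCircle(G[:,:2].astype(np.float32))
    b=G[(G[:,2]>.075)&(G[:,2]<.092)];s=circ(b[:,:2],.0455)
    # silhouette: rays of mask outline vs sphere-ish: rim outline
    K=cv2.convexHull(D[:,:2].astype(np.float32))[:,0];f=circ(K,.058)
    print("green n",g.sum(),"z",np.percentile(G[:,2],[1,99]).round(4),"encl",np.round(cg,4),round(Rg,4),"belt",s.x.round(4),len(b),np.std(s.fun).round(4))
    print("stand hull",f.x.round(4),"encl",np.round(cv2.minEnclosingCircle(D[:,:2].astype(np.float32))[0],4),"med z",np.median(D[:,2]).round(4))
    im=p.copy();im[g]=im[g]//2+np.array([127,0,0],np.uint8);im[dk]=im[dk]//2+np.array([0,0,127],np.uint8)
    cv2.imwrite(f"pics/{tag}.png",im[:,:,::-1]);return p,d,c,W,g,dk
E
python3 -c "
from h import *
look('w1')"
```

```text
green n 5353 z [0.0878 0.1208] encl [0.5421 0.0869] 0.0473 belt [0.5453 0.0837] 263 0.0022
stand hull [0.5249 0.098 ] encl [0.5242 0.0982] med z 0.0522
```

View pics/w1.png

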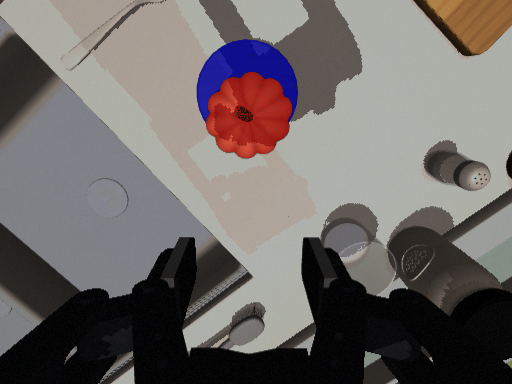

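The wrist view shows the squash at (249,114) and the stand top at (247,92). The offset lies almost exactly along tool x, at about 21 mm. I'll back off 3 cm, descend, and push with both half-open fingertips as a cradle.

```bash
python3 -m crank '[[0.4,[-3,0,0],[0,0,0]],[0.4,[-3,0,5],[0,0,0]],[0.4,[-3,0,10],[0,0,0]],[0.4,[-3,0,15],[0,0,0]],[0.4,[-3,0,18],[0,0,0]]]'
python3 -m crank '[[0.4,[0,0,2],[0,0,0]],[0.4,[0,0,4],[0,0,0]],[0.4,[0,0,4.9],[0,0,0]],[0.4,[0,0,4.9],[0,0,0]],[0.4,[0,0,4.9],[0,0,0]]]'
python3 -c "
from h import *
look('w2')"
```

```text
time: 4.53
tool_pos: [0.5998, 0.0336, 0.1162]
eef_rot: [-0.002, 0.345, 0.938, -0.0]
force: [-0.6, -0.1, 0.2]
opening: 0.0511
finger_force: 0.0
time: 5.15
tool_pos: [0.6023, 0.0335, 0.0713]
eef_rot: [0.001, 0.345, 0.939, 0.0]
force: [1.3, -0.5, 0.1]
opening: 0.0515
finger_force: 0.0
green n 41307 z [0.0935 0.1431] encl [0.5679 0.066 ] 0.0798 belt [0.5726 0.0648] 162 0.0108
stand hull [0.5251 0.0974] encl [0.5245 0.0977] med z 0.0521
```

View pics/w2.png

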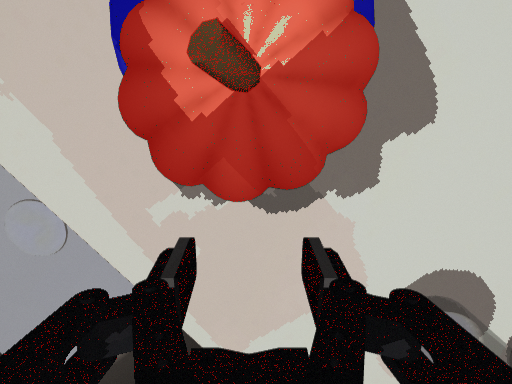

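The fingers straddle the squash symmetrically at column 249. The stand sits slightly left, so I shift about 2 mm in -y while approaching.

```bash
python3 -m crank '[[0.4,[1,-0.2,0],[0,0,0]],[0.4,[1.8,-0.2,0],[0,0,0]],[0.4,[2.3,-0.2,0],[0,0,0]],[0.4,[2.6,-0.2,0],[0,0,0]],[0.4,[2.8,-0.2,0],[0,0,0]]]'
python3 -m crank '[[0.4,[0.15,0,0],[0,0,0]],[0.4,[0.3,0,0],[0,0,0]],[0.4,[0.45,0,0],[0,0,0]],[0.4,[0.6,0,0],[0,0,0]],[0.4,[0.75,0,0],[0,0,0]]]'
python3 -m crank '[[0.4,[0.15,0,0],[0,0,0]],[0.4,[0.3,0,0],[0,0,0]],[0.4,[0.45,0,0],[0,0,0]],[0.4,[0.6,0,0],[0,0,0]],[0.4,[0.7,0,0],[0,0,0]]]'
python3 - <<'E'
from h import *
for n in("scene","side"):
    p,d,c=snap(n);W=cloud(d,c);g,dk=measure(p,d,W,(.532,.092));G=W[g];D=W[dk];D=D[(D[:,2]>.048)&(D[:,2]<.056)]
    b=G[(G[:,2]>.07)&(G[:,2]<.092)];s=circ(b[:,:2],.0455)
    print(n,s.x,len(b),cv2.minEnclosingCircle(D[:,:2].astype(np.float32)))
    v,u=(172,311) if n=="scene" else (140,284)
    cv2.imwrite(f"pics/p_{n}.png",cv2.resize(p[v-80:v+70,u-75:u+75],None,fx=2.6,fy=2.6)[:,:,::-1])
cv2.imwrite("pics/p.png",np.hstack([cv2.imread("pics/p_scene.png"),cv2.imread("pics/p_side.png")]))
E
```

```text
time: 5.82
tool_pos: [0.5788, 0.0503, 0.0704]
eef_rot: [0.0, 0.345, 0.939, 0.0]
force: [0.7, 0.5, 1.4]
opening: 0.0511
finger_force: 0.0
time: 6.45
tool_pos: [0.5735, 0.0548, 0.0705]
eef_rot: [0.0, 0.345, 0.939, -0.0]
force: [2.3, -2.3, -0.2]
opening: 0.0511
finger_force: 1.4
time: 7.08
tool_pos: [0.5678, 0.0596, 0.0704]
eef_rot: [0.0, 0.345, 0.939, -0.0]
force: [2.3, -1.5, 0.8]
opening: 0.0512
finger_force: 1.5
scene [0.53579301 0.09032396] 213 ((0.521320104598999, 0.09881247580051422), 0.05714930221438408)
side [0.53214789 0.08944375] 272 ((0.5229064226150513, 0.10110919922590256), 0.05773802846670151)
```

View pics/p.png

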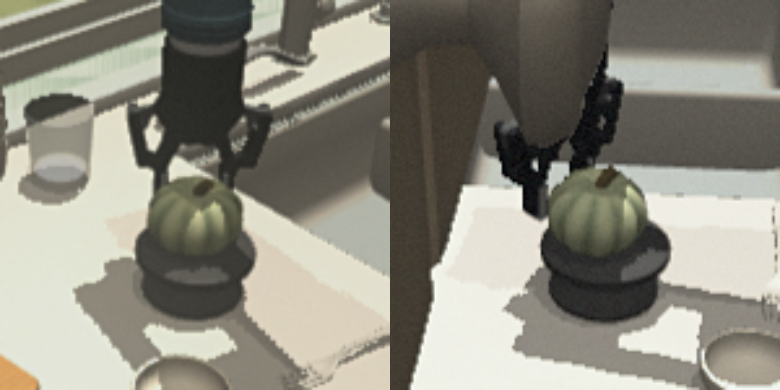

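The squash is sliding upright under about 3 N of push. I continue 9 mm, then retreat and look from above.

```bash
python3 -m crank '[[0.4,[0.15,0,0],[0,0,0]],[0.4,[0.3,0,0],[0,0,0]],[0.4,[0.45,0,0],[0,0,0]],[0.4,[0.6,0,0],[0,0,0]],[0.4,[0.75,0,0],[0,0,0]]]'
python3 -m crank '[[0.4,[0.1,0,0],[0,0,0]],[0.4,[0.2,0,0],[0,0,0]],[0.4,[0.2,0,0],[0,0,0]],[0.4,[0.1,0,0],[0,0,0]],[0.4,[-0.3,0,0],[0,0,0]]]'
python3 -m crank '[[0.4,[-1,0,0],[0,0,0]],[0.4,[-3,0,-3],[0,0,0]],[0.4,[-4,0,-8],[0,0,0]],[0.4,[-4,0,-14],[0,0,0]],[0.4,[-4,0,-20],[0,0,0]]]'
python3 -m crank '[[0.4,[2.5,0,-3],[0,0,0]],[0.4,[2.5,0,-3],[0,0,0]],[0.4,[2.5,0,-3],[0,0,0]],[0.4,[2.5,0,-3],[0,0,0]]]'
python3 - <<'E'
from h import *
for n in("scene","side"):
    p,d,c=snap(n);W=cloud(d,c);g,dk=measure(p,d,W,(.532,.092));G=W[g];D=W[dk];D=D[(D[:,2]>.048)&(D[:,2]<.056)]
    b=G[(G[:,2]>.07)&(G[:,2]<.092)];s=circ(b[:,:2],.0455)
    print(n,s.x,len(b),cv2.minEnclosingCircle(D[:,:2].astype(np.float32)))
    v,u=(172,311) if n=="scene" else (140,284)
    cv2.imwrite(f"pics/p_{n}.png",cv2.resize(p[v-80:v+70,u-75:u+75],None,fx=2.6,fy=2.6)[:,:,::-1])
p,d,c,W,g,dk=look("w3")
for n,m in(("squash",g),("dark",dk)):
    v,u=np.nonzero(m);print(n,np.percentile(u,[.3,99.7]),np.percentile(v,[.3,99.7]))
a=np.hstack([cv2.imread("pics/p_scene.png"),cv2.imread("pics/p_side.png")])
w=cv2.resize(cv2.imread("pics/w3.png")[20:220,110:400],(580,400))
cv2.imwrite("pics/q.png",np.hstack([cv2.resize(a,(520,260)),cv2.resize(w,(280,260))]))
E
```

```text
time: 7.8
tool_pos: [0.562, 0.0644, 0.0703]
eef_rot: [0.0, 0.345, 0.939, -0.0]
force: [2.4, -2.6, 2.3]
opening: 0.0514
finger_force: 1.6
time: 8.43
tool_pos: [0.5633, 0.0628, 0.0696]
eef_rot: [-0.001, 0.345, 0.939, -0.0]
force: [0.1, 0.7, -0.7]
opening: 0.0512
finger_force: 0.0
time: 9.05
tool_pos: [0.5948, 0.036, 0.2717]
eef_rot: [-0.001, 0.345, 0.939, -0.0]
force: [0.4, -0.3, -0.0]
opening: 0.0509
finger_force: 0.0
time: 9.55
tool_pos: [0.5753, 0.0523, 0.2981]
eef_rot: [-0.002, 0.345, 0.939, -0.0]
force: [0.8, 0.0, -0.2]
opening: 0.0514
finger_force: 0.0
scene [0.52846023 0.09587118] 206 ((0.5206595659255981, 0.09917360544204712), 0.057171959429979324)
side [0.5247742  0.09541561] 258 ((0.5229553580284119, 0.10147607326507568), 0.05766798555850983)
green n 5628 z [0.0884 0.1212] encl [0.5294 0.0988] 0.0479 belt [0.5289 0.0974] 271 0.0023
stand hull [0.5243 0.0981] encl [0.5244 0.098 ] med z 0.0521
squash [209. 293.] [ 54. 140.]
dark [199. 299.] [ 42. 146.]
```

View pics/q.png

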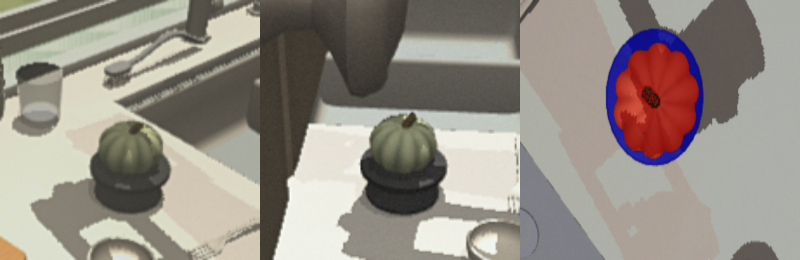

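All views show the squash upright and nearly centred. It is about 3 mm short along the push direction and about 2 mm sideways. One more small tap should fix both.

```bash
python3 -m crank '[[0.4,[-2.5,-0.2,3],[0,0,0]],[0.4,[-2.5,-0.2,8],[0,0,0]],[0.4,[-2.5,-0.2,13],[0,0,0]],[0.4,[-2.5,-0.2,18],[0,0,0]],[0.4,[-2.5,-0.2,21],[0,0,0]]]'
python3 -m crank '[[0.4,[0,0,2],[0,0,0]],[0.4,[1.5,0,2],[0,0,0]],[0.4,[2.8,0,2],[0,0,0]],[0.4,[3.6,0,2],[0,0,0]],[0.4,[4,0,2],[0,0,0]]]'
python3 -m crank '[[0.4,[0.15,0,0],[0,0,0]],[0.4,[0.3,0,0],[0,0,0]],[0.4,[0.45,0,0],[0,0,0]],[0.4,[0.6,0,0],[0,0,0]],[0.4,[0.75,0,0],[0,0,0]]]'
python3 -m crank '[[0.4,[0.1,0,0],[0,0,0]],[0.4,[0.1,0,0],[0,0,0]],[0.4,[0,0,0],[0,0,0]],[0.4,[-0.4,0,0],[0,0,0]]]'
python3 -m crank '[[0.4,[-1,0,0],[0,0,0]],[0.4,[-3,0,-3],[0,0,0]],[0.4,[-4,0,-8],[0,0,0]],[0.4,[-4,0,-14],[0,0,0]],[0.4,[-4,0,-20],[0,0,0]]]'
python3 -m crank '[[0.4,[2.5,0,-3],[0,0,0]],[0.4,[2.5,0,-3],[0,0,0]],[0.4,[2.5,0,-3],[0,0,0]],[0.4,[2.5,0,-3],[0,0,0]]]'
python3 - <<'E'
from h import *
for n in("scene","side"):
    p,d,c=snap(n);W=cloud(d,c);g,dk=measure(p,d,W,(.532,.092));G=W[g];D=W[dk];D=D[(D[:,2]>.048)&(D[:,2]<.056)]
    b=G[(G[:,2]>.07)&(G[:,2]<.092)];s=circ(b[:,:2],.0455)
    print(n,s.x,len(b),cv2.minEnclosingCircle(D[:,:2].astype(np.float32)))
p,d,c,W,g,dk=look("w4")
for n,m in(("squash",g),("dark",dk)):
    v,u=np.nonzero(m);print(n,np.percentile(u,[.3,99.7]),np.percentile(v,[.3,99.7]))
K=np.array(c["K"]);T=np.array(c["camera_from_world"])
for z in(.052,.085):
    q=K@(T@[.5244,.098,z,1])[:3];print(z,q[:2]/q[2])
E
```

```text
time: 10.32
tool_pos: [0.5917, 0.0351, 0.0867]
eef_rot: [-0.002, 0.345, 0.939, -0.0]
force: [1.4, 0.7, 0.1]
opening: 0.0512
finger_force: 0.0
time: 10.95
tool_pos: [0.5632, 0.0615, 0.0715]
eef_rot: [0.001, 0.344, 0.939, 0.0]
force: [0.1, 0.8, -0.5]
opening: 0.0511
finger_force: 0.0
time: 11.58
tool_pos: [0.5583, 0.0656, 0.0708]
eef_rot: [0.001, 0.345, 0.939, 0.0]
force: [2.6, -2.4, 1.7]
opening: 0.0513
finger_force: 1.7
time: 12.08
tool_pos: [0.5591, 0.0635, 0.0695]
eef_rot: [-0.001, 0.344, 0.939, -0.0]
force: [0.2, -0.3, -0.5]
opening: 0.0513
finger_force: 0.0
time: 12.7
tool_pos: [0.5906, 0.0368, 0.2715]
eef_rot: [-0.001, 0.345, 0.939, -0.0]
force: [1.7, -0.7, 0.7]
opening: 0.051
finger_force: 0.0
time: 13.2
tool_pos: [0.5713, 0.0531, 0.2981]
eef_rot: [-0.002, 0.345, 0.939, -0.0]
force: [0.1, 0.1, 0.2]
opening: 0.0512
finger_force: 0.0
scene [0.52525562 0.09733195] 191 ((0.5200362205505371, 0.0992608517408371), 0.05737677216529846)
side [0.52154092 0.09682454] 261 ((0.5227336287498474, 0.10049267113208771), 0.05744321644306183)
green n 5610 z [0.0884 0.1207] encl [0.5224 0.0999] 0.046 belt [0.5256 0.0987] 259 0.0022
stand hull [0.5242 0.0981] encl [0.5244 0.0978] med z 0.0521
squash [210. 293.] [ 54. 140.]
dark [201. 300.] [ 46. 149.]
0.052 [250.64841015  99.960879  ]
0.085 [250.81907004 100.89874732]
```

View pics/w4.png

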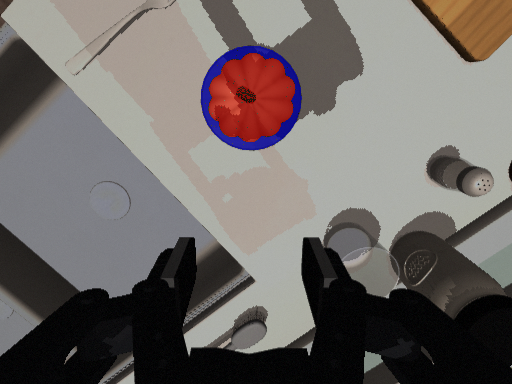

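The squash at (251,97) sits within about 2–3 mm of the stand's centre at (250,98). The stand has not moved and the hand is clear.

```bash
python3 -c "
from plant import r
print(r.finish_job())"
```

```text
the job is handed in; nothing more can be done
None
```

I nudged the squash with two gentle pushes to within about 3 mm of the stand's centre by the overhead view, upright, with the stand where it was and the hand clear; the job is handed in at about 13 s, but the interface gave back no verdict.

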